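# Load the galley food warmer and shut its door on the catch

## Robot

A 6-joint arm with a two-finger parallel gripper is mounted at the origin on the work surface. World frame = base frame: x ahead of the robot, y to its left, z up, the work surface at z = 0. Lengths are in mm, angles in rad, forces in N, time in s.
With the tool pointing down it reaches from about 300 to 775 mm from the base axis. Payload 14.6 kg.
Tool frame: the origin (TCP) lies midway between the tips of the shut fingers; the grasp point (between the pads) lies 19 mm behind it; z points along the fingers, y is the line along which they close (so a half turn about z gives the same grasp; the last joint's range is limited). The gripper opens to 94 mm and grips with 3 to 60 N. Pads are 16 mm wide; open, the fingers measure 119 mm over their backs; the gripper's body (75 mm by 177 mm) begins 78 mm behind the grasp point.
Start: joints at [-1.188, 0.3, 1.521, -0, 1.321, -0.067], TCP at [239.124, -495.287, 205.446] pointing down, gripper open.
Joint ranges: [-3.03, 3.03], [-0.79, 2.21], [0.23, 2.52], [-1.04, 4.18], [0, 3.07], [-2.55, 2.55]. Speed limits (rad/s): [2.22, 2.22, 2.57, 3.14, 3.14, 3.14].

## Interface

Orientations are given as [roll, pitch, yaw] about the fixed x, y, z axes, in that order (R = Rz(yaw) Ry(pitch) Rx(roll)).
In Python, from cell import manip gives the robot as it stands. The module is installed in compiled form; this text tells all that it offers.
- The arm moves only by the tool step_arm, never from a script. Its argument "series" is one flat list of numbers, 5 for each row, row after row: the shift along the world's x, y, z in mm, then the turn about the world's z in rad, then the closure, from 0 (fully open) to 1 (shut). In form: [dx, dy, dz, spin, jaw, dx, dy, dz, spin, jaw, ...]. A call has 1 to 20 rows; each row shifts and turns the commanded pose from where the row before left it; what a row does not reach is not made up. A row lasts 1/8 s, in which the tool goes at most 62.5 mm and 10.7 degrees, less where a joint would pass 70% of its speed; a pose out of reach is approached as far as the arm can. A call is refused whole if a number of a shift passes 62.5 or a number of a turn 0.188, either way. A call with a gripper value outside its range is refused whole. The fingers move at their own pace and stop on an object; "squeeze" is the grip in N (left out, the last holds). Time passes only in rows, so rows that do not move let the fingers close. It gives the time, the measured TCP pose, the force, the opening and the grip force at its end, in the units of the state.
- manip.read_state(): the state, without advancing time (a new reading comes with each control period).
- manip.camera(name): name is "scene" or "side" or "wrist"; returns (picture, depth): 480x640x3 uint8, blue, green, red; 480x640 float32, mm along the optical axis (not along the pixel's ray), 0 where there is no reading.
- manip.camera_info(name): a dict with "fovy" (degrees; the focal length in pixels is half the picture's height over the tangent of half this angle, whatever the lens; pixels are square), "cx", "cy" (the principal point, pixels), "eye" and "orientation" of the camera in the world. Camera axes: x right, y down, z forward; pixel columns grow to the right and rows downward; lengths in mm; the calibration is good to about 2 mm. A picture is of the moment at which its call begins: read the wrist's pose just before it. camera_info takes no time and is no camera call; for the wrist camera it gives the pose at the moment of the call.
- manip.sign_off(): hands the job in; it is judged then, once.
The state is a dict: "clock": time; "joints": joint angles; "qd": joint speeds; "effort": joint torques, N m; "eef_pos": TCP position; "eef_rot": TCP orientation; "wrist_force": force on the tool from outside, world axes, zero at the start; "moment": the same for the moment, N m; "finger_gap": finger opening in mm; "finger_force": force on a finger pad.
Only numpy, scipy, OpenCV 4.12 (cv2) and the standard library are available. Lean on these libraries where they do the work, as an engineer would, in place of code of your own. Each camera call takes 0.05 s, during which the arm holds its last target. There are 200 camera calls.

## Task

Stand the blue tin upright in the food warmer's pulled-out tray without dropping it, and push the tray fully home while the door is still open. Then push the warmer's door shut until it snaps over its catch and stays shut by itself, without slamming or forcing it. Leave the other tins and everything else on the table where they are.

Things in the scene. Friction and masses are not known exactly. Their poses are not given: they have to be found in the camera images.
- warmer: Cream food warmer fixed to the table, 220 mm deep (x), 230 wide (y), 190 high. Origin under its centre at table height; its open front faces its own -x (front plane at x = -110 mm); z up. Yaw -0.12 to 0.22 rad. Opening from y = -85 to +107 mm; the 30 mm wall at -y carries in its front edge the catch's roller (135 mm up) and a black sprung push-off pin (60 mm up) that stands out 16 mm.
- warmer_door (a joint): Angle of the door in rad: 0 shut and seated on the catch, up to 2.0 open (swings to the front); hard stop at -0.012. It swings freely and stays where left, down to about 0.08, where it meets the push-off pin. From there to about 0.04 the catch resists too: about 10 to 13 N at the orange pad. Past 0.04 it snaps in and stays; released short of that, the pin pushes it open again to about 0.08.
- door_hinge (a point): Point on the door's vertical hinge axis at table height, 118 mm before (-x) and 111 mm left (+y) of the warmer's origin. Turns with the door: the door, a flat handleless cream panel 225 mm wide, 16 mm thick, from 12 to 184 mm above the table, about 0.7 kg, runs from it along its own -y; the outer face looks along its own -x, 8 mm from the axis.
- door_pad (a point): Centre of the orange push pad (36 mm wide, 55 mm high, flush) on the door's outer face near the free edge: 197 mm from the hinge axis, 148 mm above the table. Turns with the door; own -x points out of the outer face. A tool pointing down should touch it no lower than about 150 mm above the table, or the gripper's body may meet the door's top edge (184 mm).
- warmer_tray (a joint): How far the warmer's tray is pulled out, in m: 0 is fully home against its stop (its front then 4 mm inside the front plane), up to 0.145. It slides straight out along the warmer's -x with about 1.5 N friction and stays where it is left.
- tray_floor (a point): Centre of the tray's steel floor, on its upper surface (26 mm above the table); axes as the warmer's. The tray is an open box, inside about 140 mm long (x) and 142 mm wide (y), with side and back walls 28 mm high from its underside (22 mm above this floor).
- tray_front (a point): Middle of the upper edge of the tray's blue front plate, on its outer face: the plate is 150 mm wide, 6 mm thick, reaches from 20 to 66 mm above the table, and is what to push.
- tin_blue: Blue food tin, an upright steel cylinder, 64 mm diameter, 90 mm high, about 0.3 kg, wide blue label round its side. Origin at the centre of its underside, z up. This one is to be warmed.
- tin_red: Red food tin, an upright steel cylinder, 64 mm diameter, 90 mm high, about 0.3 kg, wide red label round its side. Origin at the centre of its underside, z up. Bystander.
- tin_green: Green food tin, an upright steel cylinder, 64 mm diameter, 90 mm high, about 0.3 kg, wide green label round its side. Origin at the centre of its underside, z up. Bystander.
- mug: White mug, 76 mm across, 85 mm high, handle at its own +y. Origin at the centre of its underside. Bystander.
- sauce: Blue bottle with a yellow label, 48 mm diameter, 150 mm high, standing. Origin at the centre of its underside. Bystander.
- spoon: Spoon 180 mm long, lying on the table along its own x. Bystander.
- tape_roll: Amber roll of tape lying flat, 90 mm outside, 25 mm high. Origin at the centre of its underside. Bystander.
Things that resemble listed ones, but are neither listed nor needed, are in the scene too. Leave any orange look-alike of the tin_blue alone.

How it is judged (in metres and radians):
On the way, in this order (a step that is already met when the one before it is completed fails the run):
1. the blue tin stands upright on the floor of the pulled-out tray, let go (x of tin_blue in the frame of tray_floor between -0.05 and 0.05 m and y of tin_blue in the frame of tray_floor between -0.05 and 0.05 m and z of tin_blue in the frame of tray_floor between -0.006 and 0.006 m and angle between tin_blue's own z axis and vertical below 0.08 rad and value of joint warmer_tray above 0.07 m and contact force between the fingers and tin_blue below 0.1 N), for 0.2 s.
2. the tray is fully home with the tin standing in it, the door still open (x of tin_blue in the frame of tray_floor between -0.05 and 0.05 m and y of tin_blue in the frame of tray_floor between -0.05 and 0.05 m and z of tin_blue in the frame of tray_floor between -0.006 and 0.006 m and angle between tin_blue's own z axis and vertical below 0.08 rad and value of joint warmer_tray below 0.008 m and value of joint warmer_door above 0.25 rad), for 0.1 s.
At the end, for the whole second after the job is handed in: The blue tin stands upright (within 0.08 rad) on the tray's floor, the tray is within 8 mm of fully home, and the door, untouched and at rest, is held by its catch (below 0.02 rad) (x of tin_blue in the frame of tray_floor between -0.05 and 0.05 m and y of tin_blue in the frame of tray_floor between -0.05 and 0.05 m and z of tin_blue in the frame of tray_floor between -0.006 and 0.006 m and angle between tin_blue's own z axis and vertical below 0.08 rad and value of joint warmer_tray below 0.008 m and value of joint warmer_door below 0.02 rad and velocity of joint warmer_door between -0.05 and 0.05 rad/s and linear speed of tin_blue below 0.03 m/s).
It fails at once if the warmer, its tray or its door is pushed with more than 60 N (contact force between anything else and warmer above 60 N).
It fails at once if the door is slammed (closing faster than 2.5 rad/s) (velocity of joint warmer_door below -2.5 rad/s).
It fails at once if the blue tin is dropped or thrown (free of the fingers and faster than 0.7 m/s) (linear speed of tin_blue above 0.7 m/s and contact force between the fingers and tin_blue below 0.1 N).
It fails at once if the blue tin is tipped over (angle between tin_blue's own z axis and vertical above 0.9 rad).
It fails at once if another tin, the mug or the bottle is moved more than 30 mm, or the spoon or the tape roll more than 40 mm (distance of any of tin_red, tin_green, mug, sauce from where it was at the start of the episode above 0.03 m or distance of any of spoon, tape_roll from where it was at the start of the episode above 0.04 m).
It also fails if it takes over 72 s, if anything falls off the work surface, if the arm or the gripper's body presses on something with over 40 N, if the wrist force passes 120 N, or if a joint passes its speed limit or range.

## Working session

There is one attempt and no reset: what is moved stays moved. The work goes in short steps, Python scripts to look and compute and a tool call to move; the robot and the scene stay as the last step left them, time stands still between calls to the robot, and variables do not carry over. Pictures are saved under pics/ and viewed, at most 10 in all, crops included, and the job is handed in when it is done.

Besides the shell and the picture viewer there is one more tool, called after "Emit:" by a JSON object that holds its "op" and its "data". step_arm: Moves the arm, as the interface text tells. Its arguments: {"type":"object","properties":{"series":{"type":"array"},"squeeze":{"type":"number"}},"required":["series"]}

```bash
mkdir -p pics; cat > h.py <<'E'
import numpy as np, cv2
from cell import manip
from scipy.spatial.transform import Rotation as R
def cam(n):
    i=manip.camera_info(n); p,d=manip.camera(n); return p,d,i
def cloud(d,i):
    f=240/np.tan(np.radians(i['fovy'])/2)
    v,u=np.mgrid[:480,:640]
    c=np.stack([(u-i['cx'])/f*d,(v-i['cy'])/f*d,d],-1)
    o=np.array(i['orientation'],float)
    M=o if o.shape==(3,3) else R.from_euler('xyz',o).as_matrix() 
    return c@M.T+np.array(i['eye'])
E
python3 - <<'E'
from h import *
for n in('scene','side'):
    p,d,i=cam(n); print(n,i); cv2.imwrite(f'pics/{n}0.png',p); np.savez(f'{n}0.npz',p=p,d=d,W=cloud(d,i))
print(manip.read_state())
E
```

```text
scene {'fovy': 51.636684825166306, 'cx': 318.6594903217692, 'cy': 235.5993922807972, 'eye': array([ 125.16886057, -247.38694918, 1452.7094082 ]), 'orientation': array([-2.81230772e+00, -1.93686409e-04, -9.69351512e-01])}
side {'fovy': 57.7465677416053, 'cx': 317.673346158924, 'cy': 246.21654843979795, 'eye': array([ 527.41481927,  354.2829191 , 1202.83492241]), 'orientation': array([-2.83268967,  0.00994416,  3.02146596])}
{'clock': 0.1, 'joints': array([-1.18758902e+00,  3.00390620e-01,  1.52152828e+00, -5.51577791e-06,
        1.32072349e+00, -6.66045645e-02]), 'qd': array([-1.31275611e-03, -2.05785534e-03, -2.92870709e-03,  4.05844352e-04,
        8.69785451e-05, -4.55448035e-05]), 'effort': array([ 2.43536333e-04, -5.32644403e+01, -3.53283119e+01,  7.09220138e-02,
        2.34943052e-02, -4.18724460e-05]), 'eef_pos': array([ 239.03944068, -495.06514281,  204.95281703]), 'eef_rot': array([-3.14054489e+00, -6.45348265e-05,  4.49813205e-01]), 'wrist_force': array([-0.23886253,  0.16953238,  0.27141499]), 'moment': array([-0.05864954, -0.00773507, -0.00513278]), 'finger_force': 0.0, 'finger_gap': 93.87766260927401}
```

View pics/scene0.png

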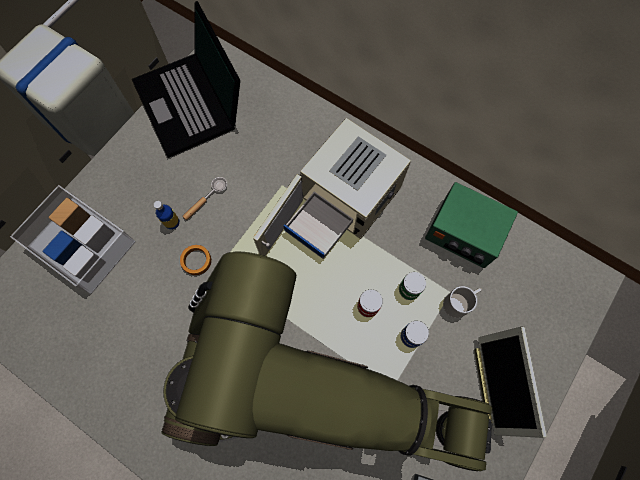

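View pics/side0.png

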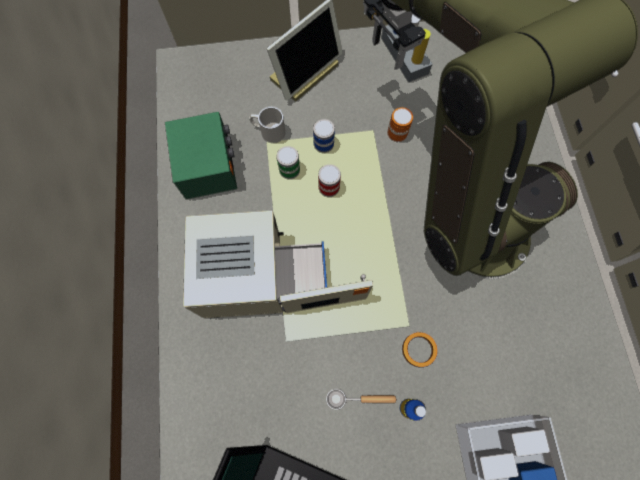

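In the scene picture the possible tins are blue (414,334), red (370,303) and green (412,286). The side picture adds an orange look-alike at (400,124) and the blue sauce bottle at (414,409). I choose the blue tin at scene (414,334) / side (324,135). The door is wide open with its free end near side (368,288), and the tray is out with its blue front at side (325,267).

```bash
python3 - <<'E'
from h import *
s=np.load('side0.npz');c=np.load('scene0.npz')
def circ(z,u,v,r=22):
    W=z['W'][v-r:v+r,u-r:u+r].reshape(-1,3)
    m=abs(W[:,2]-90)<7; q=W[m][:,:2].astype(np.float32)
    (x,y),rr=cv2.minEnclosingCircle(q); return np.round([x,y,rr,W[m][:,2].mean(),m.sum()],1)
for n,a,b in(('blue',(414,328),(324,128)),('red',(370,297),(329,175)),('green',(412,280),(288,157))):
    print(n,circ(c,*a),circ(s,*b))
for nm,z in(('scene',c),('side',s)):
    W=z['W']; u0,u1,v0,v1=(170,290,200,320) if nm=='side' else (290,420,110,250)
    Q=W[v0:v1,u0:u1].reshape(-1,3); q=Q[abs(Q[:,2]-190)<4][:,:2].astype(np.float32)
    print(nm,'top',cv2.minAreaRect(q),len(q),Q[abs(Q[:,2]-190)<4][:,2].mean())
    # blue front plate
    p=z['p'].astype(int); m=(p[...,0]>p[...,2]+40)
    w=(270,340,235,300) if nm=='side' else (270,360,190,260)
    mm=np.zeros_like(m);mm[w[2]:w[3],w[0]:w[1]]=1;B=W[m&mm]; print('front',len(B),B.min(0),B.max(0),cv2.minAreaRect(B[abs(B[:,2]-66)<5][:,:2].astype(np.float32)))
    # door top
    w=(265,385,270,310) if nm=='side' else (245,315,165,260)
    D=W[w[2]:w[3],w[0]:w[1]].reshape(-1,3);D=D[abs(D[:,2]-184)<3][:,:2]; 
    print('door',len(D),cv2.minAreaRect(D.astype(np.float32)))
cv2.imwrite('pics/crop.png',np.hstack([cv2.resize(s['p'][100:210,260:420],(480,330)),cv2.resize(s['p'][215:325,225:385],(480,330))])[:, :] if 0 else np.vstack([cv2.resize(s['p'][100:200,260:430],(680,290*1)),cv2.resize(s['p'][215:315,225:395],(680,290))]))
E
```

```text
blue [ 432.1 -360.3   32.8   90.2  432. ] [ 435.2 -359.4   33.3   89.1  339. ]
red [ 434.8 -210.5   32.5   90.3  411. ] [ 437.8 -209.5   33.1   89.1  370. ]
green [ 547.3 -283.8   32.5   90.3  396. ] [ 550.6 -282.2   33.3   89.3  356. ]
scene top ((685.9080200195312, 31.46106719970703), (230.92344665527344, 274.2672119140625), 87.10746765136719) 4870 190.09022154006055
front 96 [ 125.16886057 -247.38694918   48.97602346] [ 492.9853877   125.65139695 1452.7094082 ] ((481.8760070800781, 52.00221633911133), (147.64376831054688, 6.58915901184082), 87.03588104248047)
door 361 ((513.6898803710938, 137.37631225585938), (50.267578125, 272.9003601074219), 83.26962280273438)
side top ((702.9197998046875, 32.443443298339844), (230.1237030029297, 246.90249633789062), 86.90448760986328) 7803 189.7191691387386
front 87 [479.14680199 -18.09894577  59.72072876] [489.1138698  106.04199752  71.57102453] ((484.6264343261719, 43.951194763183594), (124.22282409667969, 5.284459590911865), 87.36652374267578)
door 548 ((509.1576232910156, 133.22018432617188), (76.27468872070312, 255.47885131835938), 80.48345947265625)
```

View pics/crop.png

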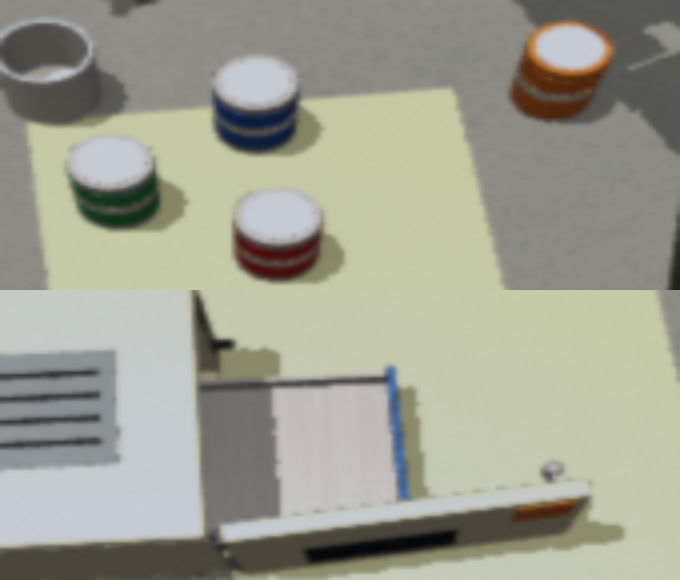

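Crop confirms the choice: the blue tin at upper crop (256,105) is plain blue-labelled, and the orange one at (570,60) is the look-alike. The pin is seen at lower crop (220,345). Next: the door angle, how far the tray is out, and the gripper body's true shape (for pushing under the roof).

```bash
python3 - <<'E'
from h import *
s=np.load('side0.npz');c=np.load('scene0.npz')
st=manip.read_state();T=R.from_euler('xyz',st['eef_rot']).as_matrix()
for nm,z in(('scene',c),('side',s)):
    Q=(z['W'].reshape(-1,3)-st['eef_pos'])@T
    Q=Q[(abs(Q[:,0])<150)&(abs(Q[:,1])<150)&(Q[:,2]<0)&(Q[:,2]>-250)]
    for a in range(-240,0,20):
        q=Q[(Q[:,2]>=a)&(Q[:,2]<a+20)]
        if len(q): print(nm,a,len(q),np.round(np.percentile(q,1,axis=0)),np.round(np.percentile(q,99,axis=0)))
# warmer frame yaw
ex=np.array([np.cos(.052),-np.sin(.052)]);ey=np.array([-ex[1],ex[0]])
for nm,z in(('scene',c),('side',s)):
    W=z['W'].reshape(-1,3); A=W[:,:2]@ex; L=W[:,:2]@ey
    m=(abs(W[:,2]-190)<3)&(L>-30)&(L<160)&(A>450)&(A<850); print(nm,'roof A',np.percentile(A[m],[.3,1,5,95,99,99.7]))
    m=(abs(W[:,2]-190)<3)&(A>600)&(A<800)&(L>-200)&(L<300); print('roof L',np.percentile(L[m],[.3,1,99,99.7]))
    m=(abs(W[:,2]-184)<3)&(A<575)&(A>300)&(L>90)&(L<260);q=W[m][:,:2]
    vx,vy,x0,y0=cv2.fitLine(q.astype(np.float32),cv2.DIST_HUBER,0,.01,.01).ravel()
    print('door dir',np.degrees(np.arctan2(vy,vx)),x0,y0,len(q),'A',A[m].min(),A[m].max(),'L',L[m].min(),L[m].max())
    p=z['p'].reshape(-1,3).astype(int)
    m=(abs(W[:,2]-66)<3)&(A<560)&(A>400)&(L>-20)&(L<160)&(p[:,0]>p[:,2]+40)
    print('plate A',np.percentile(A[m],[3,50,97]),'L',np.percentile(L[m],[1,99]),m.sum())
    m=(abs(W[:,2]-26)<4)&(A>470)&(A<590)&(L>0)&(L<150); print('floor',m.sum(),np.percentile(A[m],[1,99]),np.percentile(L[m],[1,99]),W[m][:,2].mean())
E
```

```text
scene -240 89 [ -41.  -35. -239.] [  21.    8. -220.]
scene -220 48 [ -23.  -34. -220.] [  26.  -22. -200.]
scene -200 215 [ -34.  -37. -200.] [  33.  -17. -185.]
scene -160 64 [ -33.   79. -144.] [  31.   89. -140.]
scene -140 70 [ -31.   81. -140.] [  30.   90. -135.]
side -220 12 [  27.  -21. -204.] [  35.   -2. -200.]
side -200 214 [   8.  -40. -199.] [  41.   14. -180.]
side -180 109 [ -14.  -41. -179.] [  37.   14. -160.]
side -160 270 [ -23.  -86. -160.] [  36.   71. -140.]
side -140 707 [ -28.  -88. -140.] [  38.   82. -121.]
side -120 360 [ -28.  -83. -120.] [  38.   78. -100.]
side -100 34 [-28. -80. -99.] [ 36.  67. -81.]
side -80 36 [ -7. -59. -77.] [ 15.  62. -61.]
side -60 93 [ -5. -60. -60.] [ 14.  61. -40.]
side -40 78 [ -5. -60. -39.] [ 15.  58. -20.]
side -20 69 [ -7. -59. -20.] [14. 60. -1.]
scene roof A [600.59276775 602.06356996 609.83027726 807.90339105 817.28358396
 818.95422886]
roof L [-47.48669577 -45.80463288 178.96727657 180.63472867]
door dir 3.325867 451.5769 138.81267 302 A 368.55295083799854 574.3159972900087 L 147.2560943053776 183.2087806182455
plate A [475.5183274  478.55884361 481.68874055] L [  3.96814364 149.77848225] 71
floor 1142 [475.82366455 589.08195756] [  5.93688133 148.5199818 ] 26.060595827685866
side roof A [604.48226985 606.09781071 614.94954429 811.31929163 820.13939891
 821.79572746]
roof L [-44.45777899 -42.53354705 181.56517297 182.89084275]
door dir 2.8362541 482.81485 142.38571 450 A 372.5208070724622 574.8850135155942 L 149.02579750087503 184.68301573938203
plate A [479.23156091 481.21219554 483.91603715] L [  7.15586271 130.71957018] 67
floor 1492 [485.71528865 589.05171092] [  7.45293772 132.40833413] 25.344109437559098
```

Emit:
{"op": "step_arm", "data": {"series": [39, 27, 0, -0.1, 0, 39, 27, 0, -0.1, 0, 39, 27, 0, -0.1, 0, 39, 27, 0, -0.1, 0, 38.5, 27, 0, -0.1, 0, 0, 0, -45, 0, 0, 0, 0, -50, 0, 0, 0, 0, -40, 0, 0, 0, 0, -10, 0, 0, 0, 0, 0, 0, 0], "squeeze": 20}}

```text
clock: 1.35
eef_pos: [433.8, -360.5, 61.0]
eef_rot: [3.142, -0.0, -0.05]
wrist_force: [0.6, 0.4, 0.6]
finger_gap: 94.0
finger_force: 0.0
```

Emit:
{"op": "step_arm", "data": {"series": [0, 0, 0, 0, 1, 0, 0, 0, 0, 1, 0, 0, 0, 0, 1, 0, 0, 0, 0, 1, 0, 0, 0, 0, 1]}}

```text
clock: 1.98
eef_pos: [433.8, -360.4, 60.9]
eef_rot: [3.141, -0.001, -0.05]
wrist_force: [-0.9, 1.7, 5.8]
finger_gap: 63.1
finger_force: 20.0
```

Emit:
{"op": "step_arm", "data": {"series": [0, 0, 25, 0, 1, 0, 0, 45, 0, 1, 0, 0, 45, 0, 1, 2, 10, 0, 0, 1, 7, 30, 0, 0, 1, 9, 40, 0, 0, 1, 10, 41, 0, 0, 1, 10, 41, 0, 0, 1, 10, 41, 0, 0, 1, 10, 41, 0, 0, 1, 10, 41, 0, 0, 1, 9, 40, 0, 0, 1, 8, 35, 0, 0, 1, 6, 25, 0, 0, 1, 1, 8, 0, 0, 1, 0, 0, 0, 0, 1, 0, 0, 0, 0, 1]}}

```text
clock: 4.1
eef_pos: [525.3, 32.0, 175.1]
eef_rot: [3.141, 0.001, -0.051]
wrist_force: [-0.0, -0.7, -2.9]
finger_gap: 62.7
finger_force: 20.0
```

```bash
python3 - <<'E'
from h import *
p,d,i=cam('side'); cv2.imwrite('pics/s1.png',cv2.resize(p[180:340,180:400],(770,560)))
W=cloud(d,i)
Q=W[200:310,170:400].reshape(-1,3)
ex=np.array([np.cos(.052),-np.sin(.052)]);ey=np.array([-ex[1],ex[0]])
A=Q[:,:2]@ex;L=Q[:,:2]@ey
m=(A>480)&(A<590)&(L>10)&(L<110)&(Q[:,2]<150);print([ (int(z),int((m&(abs(Q[:,2]-z)<5)).sum())) for z in range(20,160,10)])
print(manip.read_state()['eef_pos'])
E
```

```text
[(20, 281), (30, 310), (40, 3), (50, 1), (60, 34), (70, 30), (80, 0), (90, 0), (100, 0), (110, 0), (120, 0), (130, 0), (140, 0), (150, 0)]
[525.40443769  31.9048834  175.19810197]
```

View pics/s1.png

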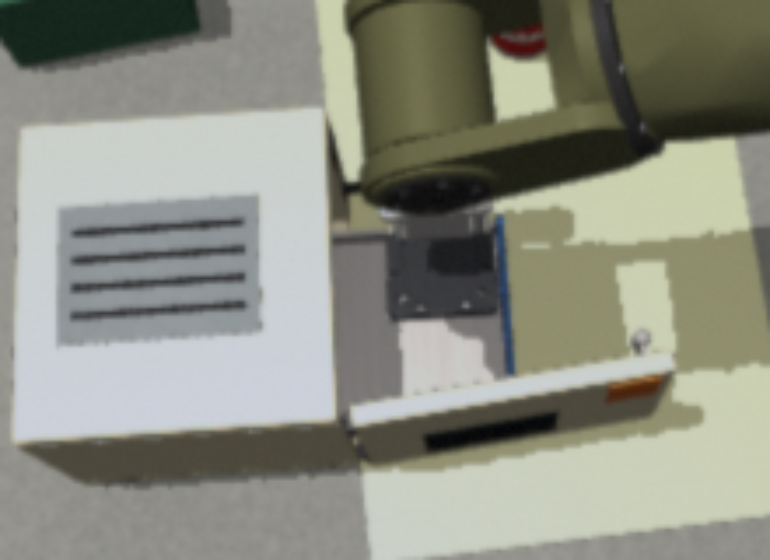

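The gripper body sits at about (440,270), between the tray plate (505,295) and the warmer front (335,270), clear of the door. Lowering.

Emit:
{"op": "step_arm", "data": {"series": [0, 0, -25, 0, 1, 0, 0, -35, 0, 1, 0, 0, -17, 0, 1, 0, 0, -6, 0, 1, 0, 0, -3, 0, 1, 0, 0, -1, 0, 1, 0, 0, 0, 0, 1]}}

```text
clock: 5.03
eef_pos: [525.9, 32.7, 89.0]
eef_rot: [-3.142, -0.001, -0.05]
wrist_force: [-0.3, -0.5, -2.7]
finger_gap: 62.6
finger_force: 20.0
```

Emit:
{"op": "step_arm", "data": {"series": [0, 0, -1, 0, 1, 0, 0, -1, 0, 1, 0, 0, 0, 0, 1]}}

```text
clock: 5.4
eef_pos: [525.9, 32.7, 86.9]
eef_rot: [-3.142, -0.001, -0.05]
wrist_force: [-0.5, 0.3, 2.5]
finger_gap: 62.4
finger_force: 20.0
```

Emit:
{"op": "step_arm", "data": {"series": [0, 0, 0, 0, 0.5, 0, 0, 0, 0, 0, 0, 0, 0, 0, 0, 0, 0, 0, 0, 0, 0, 0, 15, 0, 0, 0, 0, 40, 0, 0, 0, 0, 50, 0, 0, -40, 0, 20, 0, 0, -60, 0, 0, 0, 0.5, -60, 0, 0, 0, 1, -15, 25, 0, 0, 1, 0, 20, 0, 0, 1, 0, 0, 0, 0, 1]}}

```text
clock: 7.02
eef_pos: [350.6, 78.3, 212.4]
eef_rot: [-3.141, -0.002, -0.048]
wrist_force: [-0.9, -0.7, -0.3]
finger_gap: 47.7
finger_force: 0.0
```

```bash
cat >> h.py <<'E'
ex=np.array([np.cos(.052),-np.sin(.052)]);ey=np.array([-ex[1],ex[0]])
def look(name):
    out={}
    for n in('scene','side'):
        p,d,i=cam(n); W=cloud(d,i).reshape(-1,3);A=W[:,:2]@ex;L=W[:,:2]@ey;c=p.reshape(-1,3).astype(int)
        if n=='side': cv2.imwrite(f'pics/{name}.png',cv2.resize(p[180:340,180:400],(770,560)))
        m=(abs(W[:,2]-66)<3)&(A<620)&(A>400)&(L>-20)&(L<160)&(c[:,0]>c[:,2]+40)
        print(n,'plate A',np.round(np.percentile(A[m],[3,50,97])) if m.sum()>4 else None,m.sum())
        m=(abs(W[:,2]-116)<5)&(A>440)&(A<660)&(L>5)&(L<145)&(c.min(1)>100)
        if m.sum()>20: print(' tin',np.round(cv2.minEnclosingCircle(np.c_[A,L][m].astype(np.float32)),1) if 0 else cv2.minEnclosingCircle(np.c_[A,L][m].astype(np.float32)),W[m][:,2].mean(),m.sum())
E
python3 - <<'E'
from h import *
look('s2')
E
```

```text
scene plate A [476. 479. 482.] 62
 tin ((521.9140625, 59.636470794677734), 31.93983268737793) 116.26757710214638 325
side plate A [479. 482. 484.] 67
 tin ((524.6256713867188, 60.10068893432617), 31.7298641204834) 115.21329396941816 433
```

View pics/s2.png

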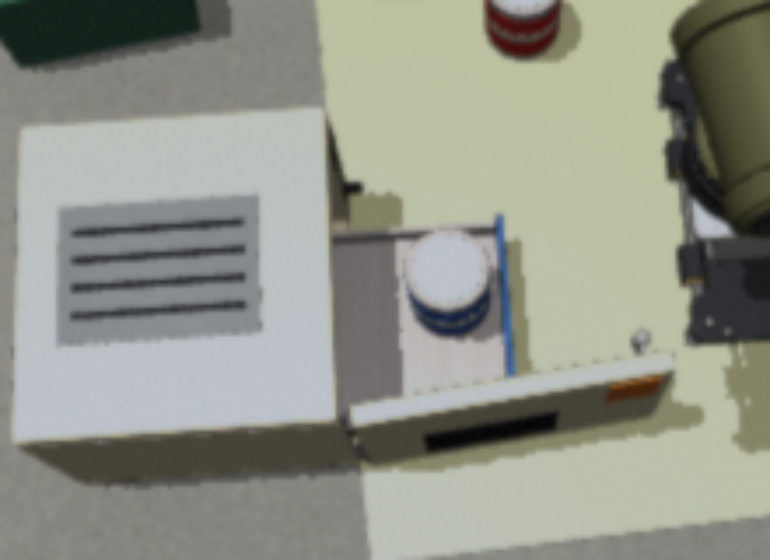

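The tin stands at (450,280) in the pulled-out tray, upright (top at 116 mm), with the plate at (505,295). The gripper body reaches 29 mm ahead of the fingers and would meet the roof edge, so the last ~30 mm of tray travel must be a gentle glide. I'll approach the plate and try a mild push first.

Emit:
{"op": "step_arm", "data": {"series": [20, -20, -20, 0, 1, 20, -20, -40, 0, 1, 20, -14, -50, 0, 1, 26, 0, -42, 0, 1, 20, 0, -10, 0, 1, 5, -1, 0, 0, 1, 3, 0, 0, 0, 1, 0, 0, 0, 0, 1]}}

```text
clock: 8.12
eef_pos: [464.7, 22.6, 50.2]
eef_rot: [-3.142, -0.001, -0.05]
wrist_force: [-0.1, -0.3, -0.8]
finger_gap: 0.6
finger_force: 0.0
```

Emit:
{"op": "step_arm", "data": {"series": [4, 0, 0, 0, 1, 4, 0, 0, 0, 1, 0, 0, 0, 0, 1]}}

```text
clock: 8.5
eef_pos: [472.9, 22.7, 49.5]
eef_rot: [-3.142, -0.0, -0.05]
wrist_force: [-0.0, -0.2, 0.1]
finger_gap: 0.4
finger_force: 0.0
```

Emit:
{"op": "step_arm", "data": {"series": [3, 0, 0, 0, 1, 3, 0, 0, 0, 1, 2, 0, 0, 0, 1]}}

```text
clock: 8.88
eef_pos: [480.7, 22.7, 49.4]
eef_rot: [3.142, 0.0, -0.05]
wrist_force: [-1.1, -1.1, -0.3]
finger_gap: 0.4
finger_force: 0.8
```

```bash
python3 - <<'E'
from h import *
look('s3'); s=manip.read_state(); print(s['wrist_force'],s['eef_pos'][:2]@ex)
E
```

```text
scene plate A None 0
side plate A [492. 495. 496.] 13
 tin ((537.5643920898438, 60.62101745605469), 31.905183792114258) 115.53764054058732 395
[-0.34761717 -0.14757245 -0.05601302] 479.06836820161374
```

Emit:
{"op": "step_arm", "data": {"series": [15, -0.8, 0, 0, 1, 25, -1.3, 0, 0, 1, 0, 0, 0, 0, 1, 0, 0, 0, 0, 1]}}

```text
clock: 9.48
eef_pos: [520.0, 20.7, 49.3]
eef_rot: [-3.142, 0.0, -0.05]
wrist_force: [0.2, -0.1, -0.2]
finger_gap: 0.6
finger_force: 0.0
```

```bash
python3 - <<'E'
from h import *
look('s4'); s=manip.read_state(); print(s['wrist_force'],s['eef_pos'][:2]@ex)
E
```

```text
scene plate A [539. 540. 542.] 7
side plate A [539. 542. 544.] 21
 tin ((583.0435791015625, 59.529197692871094), 31.682111740112305) 115.59957157043516 385
[0.9705949  0.21147031 0.7213555 ] 518.2359539942424
```

The plate glided about 11 mm from 0.2 m/s, so it decelerates at about 1.8 m/s². That needs a longer run-up, so I'll hook the plate from inside (fingers astride the tin) and draw the tray out again.

Emit:
{"op": "step_arm", "data": {"series": [-10, 0, 0, 0, 1, 0, 0, 45, 0, 0.5, 0, 0, 50, 0, 0, 23, 4, 0, 0, 0, 23.5, 4, 0, 0, 0, 0, 0, 0, 0, 0, 0, 0, -40, 0, 0, 0, 0, -35, 0, 0, 0, 0, -12, 0, 0, 0, 0, -3, 0, 0, 0, 0, 0, 0, 0]}}

```text
clock: 10.95
eef_pos: [557.4, 28.6, 55.5]
eef_rot: [-3.142, -0.001, -0.05]
wrist_force: [0.4, 0.4, -0.0]
finger_gap: 93.1
finger_force: 0.0
```

Emit:
{"op": "step_arm", "data": {"series": [-5, 0.3, 0, 0, 0, -8, 0.4, 0, 0, 0, -12, 0.6, 0, 0, 0, -12, 0.6, 0, 0, 0, -12, 0.6, 0, 0, 0, -8, 0.4, 0, 0, 0, -5, 0.3, 0, 0, 0, 0, 0, 0, 0, 0]}}

```text
clock: 11.95
eef_pos: [494.7, 31.8, 54.3]
eef_rot: [3.141, 0.001, -0.05]
wrist_force: [-0.3, 0.6, 0.0]
finger_gap: 94.1
finger_force: 0.0
```

```bash
python3 - <<'E'
from h import *
look('s5'); s=manip.read_state(); print(s['wrist_force'],s['eef_pos'][:2]@ex)
E
```

```text
scene plate A [476. 479. 481.] 16
 tin ((520.9334716796875, 36.76483154296875), 19.24234390258789) 115.66147570634335 21
side plate A [480. 482. 483.] 5
 tin ((535.8068237304688, 61.277164459228516), 28.94359588623047) 115.48330886267037 170
[ 0.36023245  0.17935729 -0.1191288 ] 492.74787944536735
```

Emit:
{"op": "step_arm", "data": {"series": [2, 0, 10, 0, 0, 0, 0, 40, 0, 0, 0, 0, 35, 0, 0, -20, -5, 0, 0, 0.5, -20, -5, 0, 0, 1, -5, 0, -20, 0, 1, 0, 0, -45, 0, 1, 0, 0, -22, 0, 1, 0, 0, -3, 0, 1, 5, 0, 0, 0, 1, 3, 0, 0, 0, 1, 0, 0, 0, 0, 1]}}

```text
clock: 13.55
eef_pos: [460.7, 21.8, 50.1]
eef_rot: [-3.142, -0.001, -0.05]
wrist_force: [0.1, 0.3, 0.6]
finger_gap: 7.6
finger_force: 0.0
```

```bash
python3 - <<'E'
from h import *
look('s6'); s=manip.read_state(); print(s['wrist_force'],s['eef_pos'],s['eef_pos'][:2]@ex,s['eef_pos'][:2]@ey)
E
```

```text
scene plate A [477. 479. 482.] 10
side plate A [479. 482. 484.] 14
 tin ((525.2832641601562, 60.91691207885742), 32.16575622558594) 115.3057246980729 433
[ 0.96231604 -0.73648363 -0.05393749] [460.275909    21.80565884  49.77602678] 458.5203728572977 45.69974654878339
```

Emit:
{"op": "step_arm", "data": {"series": [8, -0.4, 0, 0, 1, 4, -0.2, 0, 0, 1, 20, -1, 0, 0, 1, 57, -3, 0, 0, 1, 0, 0, 0, 0, 1, 0, 0, 0, 0, 1, 0, 0, 0, 0, 1]}}

```text
clock: 14.52
eef_pos: [548.4, 17.3, 49.6]
eef_rot: [-3.142, 0.0, -0.05]
wrist_force: [0.2, 0.1, 0.3]
finger_gap: 0.5
finger_force: 0.0
```

```bash
python3 - <<'E'
from h import *
look('s7'); s=manip.read_state(); print(s['wrist_force'],s['eef_pos'],s['eef_pos'][:2]@ex)
E
```

```text
scene plate A [584. 587. 588.] 9
side plate A [586. 589. 590.] 36
 tin ((608.5850830078125, 60.82478332519531), 24.78258514404297) 115.44280895538138 79
[-0.27974932  0.28674648 -0.04215772] [548.64709399  17.26366091  49.79335499] 547.0081843967357
```

View pics/s7.png

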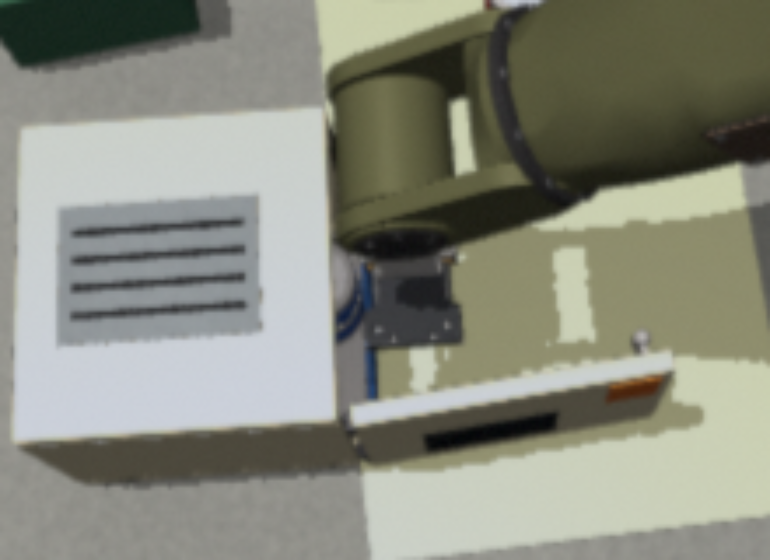

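The picture shows the plate stopped at (372,330), about 22 mm short of home; the tin (345,285) is upright and its front rim is just outside the roof edge (335). The tray is beyond hooking range. I'll draw it back by pressing lightly on the tin's rim from above and dragging outwards, then repeat the push with a longer run-up.

Emit:
{"op": "step_arm", "data": {"series": [-10, 0, 0, 0, 1, 0, 0, 45, 0, 1, 0, 0, 45, 0, 1, 25, 6, 0, 0, 1, 25, 6, -5, 0, 1, 2, 0, -8, 0, 1, 0, 0, -4, 0, 1, 0, 0, -2, 0, 1, 0, 0, 0, 0, 1]}}

```text
clock: 15.75
eef_pos: [590.8, 29.1, 120.6]
eef_rot: [-3.142, -0.0, -0.05]
wrist_force: [0.4, -0.2, -0.3]
finger_gap: 0.5
finger_force: 0.0
```

```bash
python3 - <<'E'
from h import *
s=manip.read_state(); print(s['wrist_force'],s['eef_pos'],s['eef_pos'][:2]@ex,s['eef_pos'][:2]@ey)
p,d,i=cam('wrist'); cv2.imwrite('pics/w1.png',p)
E
```

```text
[ 0.437488   -0.19730505 -0.33321048] [590.77309079  29.09090012 120.59209152] 588.4625003693136 59.75793610734325
```

View pics/w1.png

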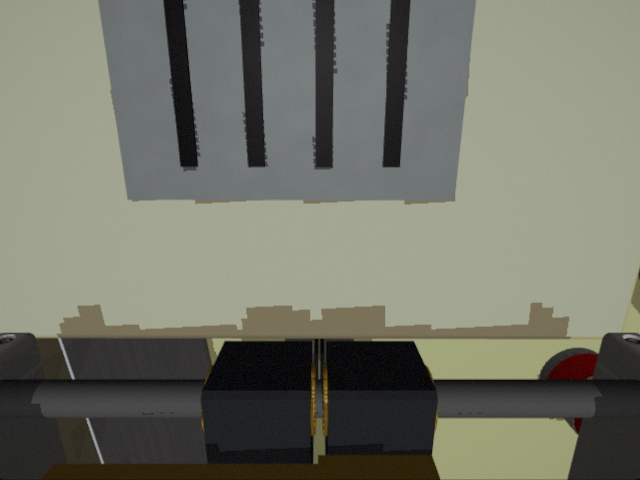

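The wrist view shows the fingers (row 342) just in front of the roof edge (row 337), with no overlap. Pressing down on the rim carefully.

Emit:
{"op": "step_arm", "data": {"series": [0, 0, -2, 0, 1, 0, 0, -1, 0, 1, 0, 0, -1, 0, 1, 0, 0, -1, 0, 1, 0, 0, 0, 0, 1]}}

```text
clock: 16.42
eef_pos: [591.5, 29.2, 116.2]
eef_rot: [-3.142, -0.001, -0.05]
wrist_force: [-1.0, 0.5, 5.5]
finger_gap: 0.3
finger_force: 2.8
```

Emit:
{"op": "step_arm", "data": {"series": [0, 0, -1, 0, 1, 0, 0, 0, 0, 1]}}

```text
clock: 16.68
eef_pos: [592.0, 29.2, 116.0]
eef_rot: [-3.142, -0.003, -0.05]
wrist_force: [-1.5, -0.3, 10.6]
finger_gap: 0.4
finger_force: 5.5
```

Now drag outwards slowly, a little first.

Emit:
{"op": "step_arm", "data": {"series": [-1, 0, -0.5, 0, 1, -2, 0.1, 0, 0, 1, -2, 0.1, 0, 0, 1, -2, 0.1, 0, 0, 1, 0, 0, 0, 0, 1]}}

```text
clock: 17.3
eef_pos: [585.4, 29.5, 115.8]
eef_rot: [-3.141, -0.004, -0.05]
wrist_force: [0.7, -0.1, 10.2]
finger_gap: 0.5
finger_force: 5.7
```

```bash
python3 - <<'E'
from h import *
look('s8'); s=manip.read_state(); print(s['wrist_force'],s['eef_pos'],s['eef_pos'][:2]@ex)
E
```

```text
scene plate A [582. 584. 587.] 25
 tin ((613.9432373046875, 43.5057373046875), 13.572931289672852) 116.71927962196791 24
side plate A [586. 587. 589.] 13
[ 0.57798633  0.23664983 12.19686734] [585.39803402  29.49687491 115.78574177] 583.0736078617423
```

Emit:
{"op": "step_arm", "data": {"series": [-2, 0.1, 0, 0, 1, -2, 0.1, 0, 0, 1, -2, 0.1, 0, 0, 1, -2, 0.1, 0, 0, 1, 0, 0, 0, 0, 1]}}

```text
clock: 18.02
eef_pos: [577.4, 29.9, 115.8]
eef_rot: [-3.141, -0.004, -0.05]
wrist_force: [0.7, -0.4, 11.7]
finger_gap: 0.4
finger_force: 5.8
```

```bash
python3 - <<'E'
from h import *
look('s9'); s=manip.read_state(); print(s['wrist_force'],s['eef_pos'],s['eef_pos'][:2]@ex)
E
```

```text
scene plate A [574. 577. 579.] 26
 tin ((608.9993896484375, 43.50029754638672), 16.98162841796875) 116.60682151540468 43
side plate A [578. 579. 582.] 20
[ 0.22067145  0.12942257 11.65080229] [577.4137742   29.88747115 115.7819328 ] 575.0798384830498
```

The tray follows (8 mm of drag moved it 8 mm). Continuing.

Emit:
{"op": "step_arm", "data": {"series": [-3, 0.2, 0, 0, 1, -4, 0.2, 0, 0, 1, -5, 0.3, 0, 0, 1, -5, 0.3, 0, 0, 1, -5, 0.3, 0, 0, 1, -5, 0.3, 0, 0, 1, -5, 0.3, 0, 0, 1, -5, 0.3, 0, 0, 1, -5, 0.3, 0, 0, 1, -5, 0.3, 0, 0, 1, -5, 0.3, 0, 0, 1, -5, 0.3, 0, 0, 1, -5, 0.3, 0, 0, 1, -5, 0.3, 0, 0, 1, -5, 0.3, 0, 0, 1, -5, 0.3, 0, 0, 1, -5, 0.3, 0, 0, 1, -4, 0.2, 0, 0, 1, -3, 0.2, 0, 0, 1, 0, 0, 0, 0, 1]}}

```text
clock: 20.62
eef_pos: [488.5, 35.1, 115.7]
eef_rot: [-3.142, -0.005, -0.05]
wrist_force: [0.6, -0.8, 13.5]
finger_gap: 0.3
finger_force: 6.7
```

Emit:
{"op": "step_arm", "data": {"series": [-4, 0.2, 0, 0, 1, -5, 0.3, 0, 0, 1, -5, 0.3, 0, 0, 1, -4, 0.2, 0, 0, 1, 0, 0, 0, 0, 1, 0, 0, 5, 0, 1, 0, 0, 20, 0, 1, -20, 0, 10, 0, 1, -50, -10, 0, 0, 1, -20, 0, -10, 0, 1, 0, 0, 0, 0, 1]}}

```text
clock: 22.0
eef_pos: [378.4, 26.2, 138.9]
eef_rot: [-3.142, 0.0, -0.05]
wrist_force: [0.1, 0.5, -0.5]
finger_gap: 0.3
finger_force: 0.0
```

```bash
python3 - <<'E'
from h import *
look('s10'); s=manip.read_state(); print(s['wrist_force'],s['eef_pos'],s['eef_pos'][:2]@ex,s['eef_pos'][:2]@ey)
E
```

```text
scene plate A [467. 469. 473.] 18
 tin ((506.4839782714844, 59.34052658081055), 31.665279388427734) 116.34998635756158 258
side plate A [471. 473. 475.] 60
 tin ((509.4831848144531, 60.97203826904297), 32.129722595214844) 115.57714476744344 436
[ 0.47171772 -0.61348948 -0.37077149] [379.88425435  26.2184973  139.39590398] 378.008019043405 45.92813785153434
```

The tray is drawn out (plate at 468) and the tin stands against the plate. Moving into contact, then the longer push.

Emit:
{"op": "step_arm", "data": {"series": [10, -0.5, -40, 0, 1, 25, -1.3, -40, 0, 1, 25, -1.3, -9, 0, 1, 10, -0.5, 0, 0, 1, 4, -0.2, 0, 0, 1, 0, 0, 0, 0, 1]}}

```text
clock: 22.85
eef_pos: [453.2, 22.5, 50.5]
eef_rot: [-3.142, -0.001, -0.05]
wrist_force: [0.3, -0.6, -0.3]
finger_gap: 0.1
finger_force: 0.0
```

Emit:
{"op": "step_arm", "data": {"series": [2, -0.1, 0, 0, 1, 2, -0.1, 0, 0, 1, 0, 0, 0, 0, 1]}}

```text
clock: 23.22
eef_pos: [457.2, 22.2, 50.1]
eef_rot: [3.142, -0.0, -0.05]
wrist_force: [0.6, 0.3, 0.2]
finger_gap: 0.5
finger_force: 0.0
```

Emit:
{"op": "step_arm", "data": {"series": [46, -2.4, 0, 0, 1, 57, -3, 0, 0, 1, 0, 0, 0, 0, 1, 0, 0, 0, 0, 1, 0, 0, 0, 0, 1]}}

```text
clock: 23.85
eef_pos: [559.2, 16.9, 50.2]
eef_rot: [-3.142, 0.0, -0.05]
wrist_force: [0.2, 0.5, -0.3]
finger_gap: 0.5
finger_force: 0.0
```

```bash
python3 - <<'E'
from h import *
look('s11'); s=manip.read_state(); print(s['wrist_force'],s['eef_pos'],s['eef_pos'][:2]@ex)
E
```

```text
scene plate A [594. 597. 599.] 10
side plate A [597. 598. 601.] 33
[0.4593785  0.58821223 0.02564714] [559.59614594  16.88561329  50.37176787] 557.9620861847832
```

Emit:
{"op": "step_arm", "data": {"series": [-20, 0, 10, 0, 1, -60, 0, 30, 0, 1, -60, 0, 40, 0, 1, -40, 0, 40, 0, 1, 0, 0, 0, 0, 1]}}

```text
clock: 24.58
eef_pos: [391.6, 16.9, 165.6]
eef_rot: [3.142, -0.007, -0.05]
wrist_force: [-0.2, -0.4, -0.0]
finger_gap: 0.4
finger_force: 0.0
```

```bash
python3 - <<'E'
from h import *
for n in('scene','side'):
    p,d,i=cam(n);W=cloud(d,i);np.savez(f'{n}2.npz',p=p,d=d,W=W)
    A=W[...,:2]@ex;L=W[...,:2]@ey
    c=p.astype(int);Z=W[...,2]
    m=(Z>40)&(Z<72)&(A<630)&(A>560)&(L>-10)&(L<160)&(c[...,0]>c[...,2]+25)
    print(n,m.sum(),np.round(np.percentile(A[m],[1,10,50,90,99]),1),np.round(np.percentile(Z[m],[1,50,99]),1))
    for k in range(0,160,20):
        q=m&(L>=k)&(L<k+20)
        if q.sum(): print('  L',k,q.sum(),np.round([A[q].min(),np.median(A[q]),A[q].max()],1),np.round([Z[q].min(),Z[q].max()]))
    m=(abs(Z-190)<3)&(A>560)&(A<640)&(L>0)&(L<140);print(' roof',np.percentile(A[m],[.3,1,3]))
    m=(abs(Z-116)<6)&(A>560)&(A<660)&(L>5)&(L<125);print(' tintop',m.sum(),(A[m].min(),A[m].max(),L[m].min(),L[m].max()) if m.sum() else '')
p=np.load('side2.npz')['p'];cv2.imwrite('pics/s12.png',cv2.resize(p[225:315,255:355],(800,600),interpolation=cv2.INTER_CUBIC)[:, :])
E
```

```text
scene 116 [592.1 594.2 597.2 613.9 627.9] [42.3 64.2 71.3]
  L 0 11 [592.2 595.6 599.5] [45. 70.]
  L 20 32 [594.  610.8 629.3] [42. 69.]
  L 40 15 [594.4 598.  606.5] [53. 70.]
  L 60 14 [594.2 596.9 606.7] [47. 68.]
  L 80 12 [594.1 595.8 599.9] [61. 69.]
  L 100 14 [592.  595.4 600.5] [41. 72.]
  L 120 11 [592.9 595.5 599.4] [63. 71.]
  L 140 7 [592.2 595.8 598.4] [63. 69.]
 roof [599.23890648 599.78811151 600.98622012]
 tintop 124 (np.float64(599.3791760883277), np.float64(624.0299774170529), np.float64(29.442403273296083), np.float64(88.4245009771774))
side 142 [596.5 596.8 599.1 602.3 609.4] [42.3 64.3 69. ]
  L 0 12 [596.5 598.5 601.1] [55. 69.]
  L 20 20 [596.6 598.9 602. ] [53. 67.]
  L 40 19 [596.7 599.6 603.1] [60. 69.]
  L 60 27 [596.7 600.4 608.2] [41. 70.]
  L 80 23 [596.5 599.  610.7] [50. 66.]
  L 100 19 [596.6 599.3 602.3] [60. 69.]
  L 120 18 [596.6 597.8 600.8] [44. 68.]
  L 140 4 [598.1 599.7 601.2] [61. 67.]
 roof [603.55901047 603.89458503 604.82050704]
 tintop 22 (np.float64(603.394117240187), np.float64(609.2731365027286), np.float64(47.850538489495236), np.float64(77.66796846369981))
```

View pics/s12.png

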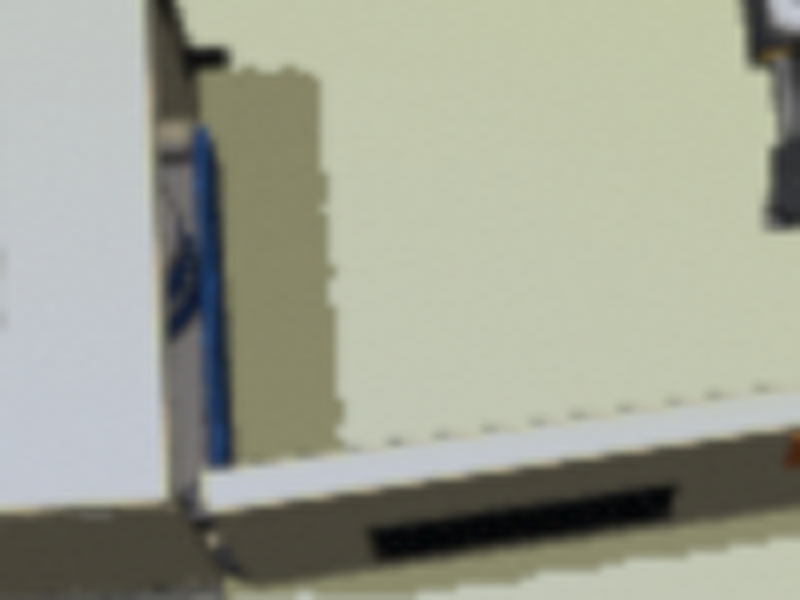

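The crop shows the plate (215,300) still protruding about 7 mm from the front plane, so the tray is roughly 11 mm out. The tin's blue label (180,290) is upright under the roof edge. Nothing the gripper carries can reach the plate or tin there any more, because its body meets the roof first. The way left is to let the door itself press the tray in, reopen the door by friction on its top edge, confirm tray and tin, then shut it properly. Working out the door path.

```bash
cat >> h.py <<'E'
H=np.array([594.,179.]);B=np.c_[ex,ey]   # warmer-axes (A,L)->world: B@v
def door(th,r,off):
    d=np.array([-np.sin(th),-np.cos(th)]);n=np.array([-np.cos(th),np.sin(th)])
    return B@(H+r*d+n*(8+off))
def sup(th): return 11*abs(np.cos(th))+12.5*abs(np.sin(th))
E
python3 - <<'E'
from h import *
P=door(1.46,197,30);print('start',P)
for th in [1.4,1.3,1.2,1.1,1.,.9,.8,.7,.6,.5,.4,.3,.2,.15,.1]:
    Q=door(th,197,sup(th));print(th,np.round(Q-P,1),np.round(Q,1));P=Q
for th in(.08,.06,.04,.02,0):print(th,np.round(door(th,197,11),1))
E
```

```text
start [403.60834258 174.24209676]
1.4 [  0.7 -27.7] [404.3 146.6]
1.3 [  0.9 -19. ] [405.2 127.6]
1.2 [  2.8 -19. ] [408.  108.6]
1.1 [  4.7 -18.8] [412.7  89.8]
1.0 [  6.6 -18.4] [419.3  71.4]
0.9 [  8.4 -17.8] [427.7  53.7]
0.8 [ 10.3 -17. ] [438.   36.7]
0.7 [ 12. -16.] [450.1  20.7]
0.6 [ 13.7 -14.8] [463.8   5.9]
0.5 [ 15.3 -13.4] [479.1  -7.5]
0.4 [ 16.7 -11.8] [495.8 -19.3]
0.3 [ 18.  -10.1] [513.7 -29.4]
0.2 [19.  -8.2] [532.8 -37.6]
0.15 [ 9.9 -3.4] [542.7 -40.9]
0.1 [10.1 -2.8] [552.7 -43.8]
0.08 [557.7 -44.9]
0.06 [561.6 -45.8]
0.04 [565.5 -46.5]
0.02 [569.4 -47.2]
0 [573.3 -47.9]
```

Emit:
{"op": "step_arm", "data": {"series": [0, 0, 40, 0, 1, 0, 10, 35, 0, 1, 3, 40, 0, 0, 1, 3, 45, 0, 0, 1, 3, 42, 0, 0, 1, 3, 20, 0, 0, 1, 0, 0, -35, 0, 1, 0, 0, -40, 0, 1, 0, 0, -10, 0, 1, 0, 0, 0, 0, 1]}}

```text
clock: 25.92
eef_pos: [404.4, 173.8, 152.3]
eef_rot: [3.141, 0.001, -0.05]
wrist_force: [0.7, 0.3, 1.2]
finger_gap: 0.5
finger_force: 0.0
```

Emit:
{"op": "step_arm", "data": {"series": [0, -9, 0, 0, 1, 0.5, -9, 0, 0, 1, 0.5, -9, 0, 0, 1, 0.5, -10, 0, 0, 1, 0.5, -10, 0, 0, 1, 3, -19, 0, 0, 1, 4.5, -19, 0, 0, 1, 6.5, -18, 0, 0, 1, 8.5, -18, 0, 0, 1, 10, -17, 0, 0, 1, 12, -16, 0, 0, 1, 13.5, -15, 0, 0, 1, 15, -13, 0, 0, 1, 17, -12, 0, 0, 1, 18, -10, 0, 0, 1, 0, 0, 0, 0, 1, 0, 0, 0, 0, 1]}}

```text
clock: 28.05
eef_pos: [513.8, -30.1, 152.3]
eef_rot: [-3.142, 0.001, -0.05]
wrist_force: [-0.7, 0.6, 0.5]
finger_gap: 0.5
finger_force: 0.0
```

```bash
python3 - <<'E'
from h import *
s=manip.read_state(); print(s['wrist_force'],s['eef_pos'])
for n in('scene','side'):
    p,d,i=cam(n);W=cloud(d,i).reshape(-1,3);Q=np.c_[W[:,:2]@ex,W[:,:2]@ey]
    m=(abs(W[:,2]-183.5)<2.5)&(Q[:,0]<588)&(Q[:,0]>380)&(Q[:,1]>-90)&(Q[:,1]<190);q=Q[m]-H
    print(n,m.sum(),'theta',np.median(np.arctan2(-q[:,0],-q[:,1])[np.hypot(*q.T)>60]),np.hypot(*q.T).max())
    if n=='side': cv2.imwrite('pics/s13.png',cv2.resize(p[180:340,180:400],(770,560)))
E
```

```text
[-0.68257476  0.60956601  0.53559477] [513.80267153 -30.09673741 152.31520436]
scene 49 theta 0.2544489986667044 225.51157928828687
side 295 theta 0.23368674374059192 190.69980419514755
```

Emit:
{"op": "step_arm", "data": {"series": [10, -4.5, 0, 0, 1, 10, -4, 0, 0, 1, 8, -2.5, 0, 0, 1, 6, -1.5, 0, 0, 1, 4, -1, 0, 0, 1, 2, -0.5, 0, 0, 1, 2, -0.5, 0, 0, 1, 0, 0, 0, 0, 1]}}

```text
clock: 29.15
eef_pos: [556.3, -44.7, 152.6]
eef_rot: [3.142, -0.0, -0.05]
wrist_force: [-0.7, 0.6, -0.5]
finger_gap: 0.3
finger_force: 0.0
```

Emit:
{"op": "step_arm", "data": {"series": [2, -0.4, 0, 0, 1, 2, -0.4, 0, 0, 1, 2, -0.4, 0, 0, 1, 2, -0.4, 0, 0, 1, 1, -0.2, 0, 0, 1, 0, 0, 0, 0, 1]}}

```text
clock: 29.9
eef_pos: [564.8, -46.1, 152.6]
eef_rot: [-3.141, 0.001, -0.05]
wrist_force: [-4.8, 3.2, 2.7]
finger_gap: 0.7
finger_force: 2.6
```

Emit:
{"op": "step_arm", "data": {"series": [1, -0.2, 0, 0, 1, 1, -0.2, 0, 0, 1, 1, -0.2, 0, 0, 1, 1, -0.2, 0, 0, 1, 0, 0, 0, 0, 1]}}

```text
clock: 30.52
eef_pos: [569.4, -47.5, 152.6]
eef_rot: [3.141, -0.0, -0.05]
wrist_force: [-0.1, 0.4, 0.3]
finger_gap: 0.6
finger_force: 0.0
```

Emit:
{"op": "step_arm", "data": {"series": [1, -0.2, 0, 0, 1, 1, -0.2, 0, 0, 1, 1, -0.2, 0, 0, 1, 0, 0, 0, 0, 1]}}

```text
clock: 31.02
eef_pos: [572.3, -47.9, 152.5]
eef_rot: [3.142, -0.0, -0.05]
wrist_force: [-0.9, 0.1, 0.9]
finger_gap: 0.8
finger_force: 0.0
```

Emit:
{"op": "step_arm", "data": {"series": [1, -0.1, 0, 0, 1, 1, -0.1, 0, 0, 1, 1, -0.1, 0, 0, 1, 0, 0, 0, 0, 1]}}

```text
clock: 31.52
eef_pos: [575.1, -48.1, 152.6]
eef_rot: [-3.142, 0.0, -0.05]
wrist_force: [-3.3, -0.8, 2.3]
finger_gap: 0.5
finger_force: 1.7
```

Emit:
{"op": "step_arm", "data": {"series": [1, -0.1, 0, 0, 1, 0, 0, 0, 0, 1, -15, 0.5, 0, 0, 1, 0, 0, 45, 0, 1, 13, -4, 0, 0, 1, 12.5, -5, 0, 0, 1, 0, 0, -9, 0, 1, 0, 0, -2, 0, 1, 0, 0, 0, 0, 1]}}

```text
clock: 32.65
eef_pos: [586.4, -56.6, 186.3]
eef_rot: [-3.142, 0.0, -0.05]
wrist_force: [-0.3, 0.6, 0.9]
finger_gap: 0.4
finger_force: 0.0
```

```bash
python3 - <<'E'
from h import *
s=manip.read_state(); print(s['wrist_force'],s['eef_pos'],s['eef_pos'][:2]@ex,s['eef_pos'][:2]@ey)
for n in('scene','side'):
    p,d,i=cam(n);W=cloud(d,i).reshape(-1,3);Q=np.c_[W[:,:2]@ex,W[:,:2]@ey]
    m=(abs(W[:,2]-184)<3)&(Q[:,0]<610)&(Q[:,0]>560)&(Q[:,1]>-60)&(Q[:,1]<190)
    print(n,m.sum(),np.round(cv2.fitLine(Q[m].astype(np.float32),cv2.DIST_HUBER,0,.01,.01).ravel(),3), np.percentile(Q[m][:,0],[2,50,98]))
E
```

```text
[-0.30986591  0.5771411   0.94042933] [586.39502218 -56.59840823 186.30945983] 588.544185778309 -26.043103386302164
scene 89 [1.30000e-02 1.00000e+00 5.93490e+02 1.20419e+02] [584.64134493 593.66393231 608.53393418]
side 385 [5.00000e-03 1.00000e+00 5.96471e+02 1.00597e+02] [588.25122539 596.48706601 608.52604908]
```

Emit:
{"op": "step_arm", "data": {"series": [0, 0, -2, 0, 1, 0, 0, -1, 0, 1, 0, 0, -1, 0, 1, 0, 0, -1, 0, 1, 0, 0, -1, 0, 1, 0, 0, 0, 0, 1]}}

```text
clock: 33.5
eef_pos: [588.1, -56.9, 184.0]
eef_rot: [3.141, -0.006, -0.05]
wrist_force: [-2.0, 1.6, 21.7]
finger_gap: 0.5
finger_force: 11.2
```

Emit:
{"op": "step_arm", "data": {"series": [-1, 0, -1, 0, 1, -1, 0, -1, 0, 1, -1, 0, 0, 0, 1, -1, 0, 0, 0, 1, -1, 0, 0, 0, 1, 0, 0, 0, 0, 1]}}

```text
clock: 34.25
eef_pos: [585.2, -56.8, 183.8]
eef_rot: [3.141, -0.013, -0.05]
wrist_force: [7.6, 1.5, 28.2]
finger_gap: 0.3
finger_force: 14.4
```

Emit:
{"op": "step_arm", "data": {"series": [-1, 0, 0, 0, 1, -1, 0, 0, 0, 1, -1, 0, 0, 0, 1, -1, 0, 0, 0, 1, 0, 0, 0, 0, 1]}}

```text
clock: 34.88
eef_pos: [580.5, -56.5, 183.8]
eef_rot: [-3.142, -0.011, -0.05]
wrist_force: [1.6, 4.4, 31.9]
finger_gap: 0.7
finger_force: 16.0
```

Horizontal force fell to 1.6 N while pressing 32 N, so the door is moving along rather than slipping. Continuing outwards.

Emit:
{"op": "step_arm", "data": {"series": [-2, 0, 0, 0, 1, -3, 0.2, 0, 0, 1, -4, 0.4, 0, 0, 1, -5, 0.6, 0, 0, 1, -5, 0.8, 0, 0, 1, -6, 1, 0, 0, 1, -6, 1.2, 0, 0, 1, -6, 1.4, 0, 0, 1, 0, 0, 0, 0, 1]}}

```text
clock: 36.0
eef_pos: [543.4, -51.1, 183.7]
eef_rot: [3.141, -0.011, -0.05]
wrist_force: [0.7, 2.8, 33.7]
finger_gap: 0.3
finger_force: 17.0
```

```bash
cat >> h.py <<'E'
def dang():
    for n in('scene','side'):
        p,d,i=cam(n);W=cloud(d,i).reshape(-1,3);Q=np.c_[W[:,:2]@ex,W[:,:2]@ey]
        m=(abs(W[:,2]-183.5)<2.5)&(Q[:,0]<597)&(Q[:,0]>380)&(Q[:,1]>-90)&(Q[:,1]<190);q=Q[m]-H;q=q[np.hypot(*q.T)>60]
        print(n,len(q),'theta',np.median(np.arctan2(-q[:,0],-q[:,1])))
E
python3 - <<'E'
from h import *
s=manip.read_state(); print(s['wrist_force'],s['eef_pos'],s['eef_pos'][:2]@ex,s['eef_pos'][:2]@ey);dang()
E
```

```text
[ 0.65099198  2.81753346 33.67276065] [543.39059694 -51.09538982 183.74940811] 545.3118614119776 -22.782745833717815
scene 13 theta 0.22315623657793754
side 205 theta 0.19826840376873955
```

Emit:
{"op": "step_arm", "data": {"series": [-6, 1.8, 2, 0, 1, -13.8, 4.7, 0, 0, 1, -13.4, 5.6, 0, 0, 1, -13, 6.6, 0, 0, 1, -12.5, 7.4, 0, 0, 1, -12, 8.3, 0, 0, 1, -11, 9, 0, 0, 1, -7, 6.5, 0, 0, 1, -3, 3, 0, 0, 1, 0, 0, 0, 0, 1, 0, 0, 15, 0, 1, 0, 0, 20, 0, 1, -30, 0, 20, 0, 1, -60, 0, 0, 0, 1, 0, 0, 0, 0, 1]}}

```text
clock: 37.98
eef_pos: [356.8, 1.8, 236.3]
eef_rot: [3.141, -0.002, -0.05]
wrist_force: [0.5, -0.2, 0.3]
finger_gap: 0.5
finger_force: 0.0
```

```bash
python3 - <<'E'
from h import *
s=manip.read_state(); print(s['eef_pos']);dang()
for n in('scene','side'):
    p,d,i=cam(n);W=cloud(d,i);A=W[...,:2]@ex;L=W[...,:2]@ey;c=p.astype(int);Z=W[...,2]
    m=(Z>40)&(Z<72)&(A<630)&(A>560)&(L>-10)&(L<150)&(c[...,0]>c[...,2]+25)
    print(n,m.sum(),np.round(np.percentile(A[m],[2,10,50,90]),1) if m.sum() else '')
    m=(abs(Z-190)<3)&(A>560)&(A<640)&(L>0)&(L<140);print(' roof',np.percentile(A[m],[.3,1,3]))
    m=(abs(Z-116)<6)&(A>600)&(A<660)&(L>5)&(L<125);print(' tintop',m.sum(),np.round([A[m].min(),A[m].max(),L[m].min(),L[m].max(),Z[m].mean()],1) if m.sum() else '')
    cv2.imwrite(f'pics/f{n}.png',p)
a=cv2.imread('pics/fside.png')[215:315,240:380];b=cv2.imread('pics/fscene.png')[170:270,260:400]
cv2.imwrite('pics/f.png',np.vstack([cv2.resize(x,(420,300),interpolation=cv2.INTER_CUBIC) for x in(a,b)]))
E
```

```text
[356.7919866    1.82767071 236.27098775]
scene 153 theta 0.7252238705620453
side 323 theta 0.724242705545069
scene 110 [602.6 603.4 606.7 617.2]
 roof [599.1516531  599.86050179 600.87861694]
 tintop 66 [607.9 624.7  34.4  85.5 115.1]
side 131 [605.7 606.  608.  610.8]
 roof [603.50319969 604.02465082 604.81251401]
 tintop 0
```

View pics/f.png

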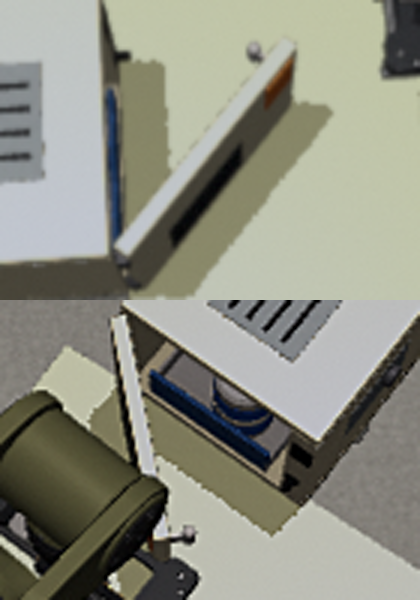

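The upper crop shows the blue plate (113,165) now just inside the front plane. The lower crop shows the tin upright in the tray (240,395) with the door open about 0.72 rad. Plate is 2–3.5 mm behind the roof edge, so the tray is home within about 2 mm. Now shutting the door for good.

Emit:
{"op": "step_arm", "data": {"series": [0, 18, 0, 0, 1, 38, 18, 0, 0, 1, 39, 0, 0, 0, 1, 0, 0, -35, 0, 1, 0, 0, -38, 0, 1, 0, 0, -11, 0, 1, 0, 0, 0, 0, 1, 7, -7, 0, 0, 1, 7, -7, 0, 0, 1, 9, -10, 0, 0, 1, 14, -15, 0, 0, 1, 15, -13.5, 0, 0, 1, 16.5, -12, 0, 0, 1, 17, -10, 0, 0, 1, 13, -6, 0, 0, 1, 6, -2, 0, 0, 1, 0, 0, 0, 0, 1]}}

```text
clock: 40.3
eef_pos: [540.7, -45.2, 151.3]
eef_rot: [3.142, 0.0, -0.051]
wrist_force: [-0.5, 0.1, -0.8]
finger_gap: 0.3
finger_force: 0.0
```

Emit:
{"op": "step_arm", "data": {"series": [5, -0.5, 0, 0, 1, 5, -0.5, 0, 0, 1, 4, -0.5, 0, 0, 1, 2, -0.2, 0, 0, 1, 2, -0.2, 0, 0, 1, 2, -0.2, 0, 0, 1, 2, -0.2, 0, 0, 1, 2, -0.2, 0, 0, 1, 1, -0.2, 0, 0, 1, 0, 0, 0, 0, 1]}}

```text
clock: 41.55
eef_pos: [565.1, -47.7, 151.5]
eef_rot: [3.141, 0.001, -0.05]
wrist_force: [-4.6, -1.1, 2.8]
finger_gap: 0.6
finger_force: 2.3
```

Emit:
{"op": "step_arm", "data": {"series": [1, -0.1, 0, 0, 1, 1, -0.1, 0, 0, 1, 1, -0.1, 0, 0, 1, 1, -0.1, 0, 0, 1, 1, -0.1, 0, 0, 1, 1, -0.1, 0, 0, 1, 1, -0.1, 0, 0, 1, 0, 0, 0, 0, 1]}}

```text
clock: 42.55
eef_pos: [572.6, -48.2, 151.5]
eef_rot: [-3.142, -0.0, -0.05]
wrist_force: [-0.6, -0.1, -0.3]
finger_gap: 0.2
finger_force: 0.0
```

Emit:
{"op": "step_arm", "data": {"series": [1, -0.1, 0, 0, 1, 1, -0.1, 0, 0, 1, 1, -0.1, 0, 0, 1, 0, 0, 0, 0, 1]}}

```text
clock: 43.05
eef_pos: [575.5, -48.5, 151.6]
eef_rot: [-3.142, 0.0, -0.05]
wrist_force: [-2.3, 0.7, 1.4]
finger_gap: 0.2
finger_force: 1.4
```

Snapped in, as before. Backing off and checking.

Emit:
{"op": "step_arm", "data": {"series": [1, 0, 0, 0, 1, 0, 0, 0, 0, 1, -10, 0, 0, 0, 1, -40, 0, 0, 0, 1, -50, 0, 20, 0, 1, -60, 0, 20, 0, 1, 0, 0, 0, 0, 1, 0, 0, 0, 0, 1]}}

```text
clock: 44.05
eef_pos: [417.6, -48.6, 191.5]
eef_rot: [3.141, -0.001, -0.05]
wrist_force: [0.1, -0.8, 0.4]
finger_gap: 0.5
finger_force: 0.0
```

```bash
python3 - <<'E'
from h import *
for n in('scene','side'):
    p,d,i=cam(n);W=cloud(d,i).reshape(-1,3);Q=np.c_[W[:,:2]@ex,W[:,:2]@ey]
    m=(abs(W[:,2]-184)<3)&(Q[:,0]<597)&(Q[:,0]>540)&(Q[:,1]>-60)&(Q[:,1]<190)
    l=cv2.fitLine(Q[m].astype(np.float32),cv2.DIST_HUBER,0,.01,.01).ravel()
    print(n,m.sum(),'theta',np.arctan(l[0]/l[1]),[float(np.round(np.percentile(Q[m&(Q[:,1]<k+60)&(Q[:,1]>=k)][:,0],5),1)) for k in(-50,10,70,130) if (m&(Q[:,1]<k+60)&(Q[:,1]>=k)).sum()])
E
```

```text
scene 252 theta -0.0042157923 [584.7, 584.8, 584.9, 585.2]
side 271 theta -0.0027329486 [588.6, 589.0, 588.4, 588.2]
```

The door is shut at about 0 rad and stays there with nothing touching it.

```bash
python3 -c "
from cell import manip
print(manip.sign_off())"
```

```text
the job is handed in; nothing more can be done
None
```

The blue tin stands upright in the tray, the tray is home to within about 2 mm and the door is shut on its catch, handed in at about 44 s, but the last ~10 mm of tray travel was not pushed with the door open: the gripper could not reach that far, so I closed the door to press the tray in, reopened it to about 0.72 rad with tray and tin in place, and then shut it for good.

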